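# Open the lift-and-slide hatch of a bench store and put a box away

### The arm

A 7-joint arm with a two-finger parallel gripper is mounted at the origin on a cart in front of the work surface, level with it; the furniture and walls round the work are solid. World frame = base frame: x ahead of the robot, y to its left, z up, the work surface at z = 0. Lengths are in m, angles in rad, forces in N, time in s.
With the tool pointing down it reaches from about 0.425 to 0.925 m from the base axis. Payload 6.8 kg.
Tool frame: the origin (TCP) lies on the front face of the gripper's body, between the roots of the fingers; the fingertips stand 73 mm ahead of it and the grasp point (between the pads) lies 54 mm ahead of it (env.nose_length is the distance from the TCP to the fingertips, in m); z points along the fingers, y is the direction in which the jaws open and shut (so a half turn about z gives the same grasp; the last joint's range is limited). The gripper opens to 85 mm and grips with 20 to 120 N. Pads are 22 mm wide; open, the fingers measure 114 mm over their backs; the gripper's body (76 mm by 85 mm) begins 54 mm behind the grasp point. The pads swing forward as they close: fully open they stand 13 mm farther back than shut.
Start: joints at [-0.108, 0.477, 0.022, 1.555, -0.011, 1.109, -0.083], TCP at [0.675, 0, 0.304] pointing down, gripper open.
Joint ranges: [-2.96, 2.96], [-0.34, 2.1], [-1.41, 1.46], [0.24, 2.44], [-1.37, 4.51], [0.17, 1.92], [-2.96, 2.96]. Speed limits (rad/s): [2.39, 2.39, 3.14, 3.14, 3.14, 3.14, 3.14].

### API

Orientations are given as a unit quaternion [w, x, y, z].
In Python, from cell import env, kin, camera, calibration, job gives the robot as it stands. The module is installed in compiled form; this text tells all that it offers. Calls block until the motion is done:
- env.reach(position, orientation): joint-space move of the TCP to a pose.
- env.movel(position, velocity=0.15, rot=None, stop_force=None): straight line of the TCP; rot=None keeps the orientation; velocity is the mean speed in m/s. With stop_force (N) it stops when the force on the tool has changed by that much, and returns True; else False.
- env.goto_joints(angles): joint-space move.
- env.grip(opening, f_grip=None): finger opening in m; f_grip is the grip in N (None keeps the last); returns when the fingers have stopped.
- env.dwell(seconds).
- kin.inverse_kinematics(position, orientation): joint angles nearest the present ones, or None.
- env.get_state(): the state.
- camera(name): name is "scene" or "side" or "wrist"; returns (picture, depth): 400x640x3 uint8, blue, green, red; 400x640 float32, m along the optical axis (not along the pixel's ray), 0 where there is no reading.
- calibration(name): a dict with "fx", "fy", "cx", "cy" (pixels), "k1" (the pictures are not rectified: a ray, as slopes to the right and down, at radius r is drawn at 1 + k1 r^2 times it, then the intrinsics apply), "rvec" (rotation vector, rad) and "tvec" (3), from world to camera coordinates, as OpenCV has them. Camera axes: x right, y down, z forward; pixel columns grow to the right and rows downward; lengths in m; the calibration is good to about 2 mm. A picture is of the moment at which its call begins: read the wrist's pose just before it. calibration takes no time and is no camera call; for the wrist camera it gives the pose at the moment of the call.
A pose or a line that the arm cannot do raises env.PlanningError and nothing moves.
- job.job_done(): hands the job in, once; it reports no verdict.
The state is a dict: "time": time; "qpos": joint angles; "joint_velocities": joint speeds; "joint_torque": joint torques, N m; "tcp_pos": TCP position; "orientation": TCP orientation; "force": force on the tool from outside, world axes, zero at the start; "torque": the same for the moment, N m; "opening": finger opening in m.
Only numpy, scipy, OpenCV 4.12 (cv2) and the standard library are available. Lean on these libraries where they do the work, as an engineer would, in place of code of your own. Each camera call takes 0.05 s, during which the arm holds its last target.

### The job

Lift the recessed hatch of the low wooden store out of its seat by its handle, slide it along its channels over the deck until it meets the far end, and leave it lying flat there. Then set the smaller of the two cardboard boxes down on the floor of the opened store, flat and right way up. Leave the larger cardboard box where it is.

Things in the scene. Friction and masses are not known exactly. Their poses are not given: they have to be found in the camera images.
- store: Low fixed plywood box, 200 (x) by 338 (y) by 94 mm high; origin: centre of its underside. Its -y half is a compartment shut by the hatch, its +y half a deck at z = 66 mm. The hatch, loose, lies 12 mm deep in a recess, flush with the deck, whose edge (y = -3 mm) blocks it until lifted 12 mm. Aluminium lips along both sides (undersides z = 88 mm, inner edges x = -76, +76 mm) keep it in its channels.
- hatch_grip (a point): Centre of the hatch's handle, a straight steel bar along x, 100 mm long, 14 wide (y), 12 high, on two posts 80 mm apart, 32 mm free below it. 50 mm above the underside of the hatch, a wooden panel 170 (x) by 150 (y) by 12 mm, up to 0.65 kg, with 3 mm play at the sides, 2 mm at the ends. In the store's frame x = 0, y = -80, z = 104 mm when shut.
- open_grip (a point): Point fixed to the store (same axes): where the centre of the handle bar is when the hatch lies on the deck against the far end wall, 162 mm towards the store's +y and 12 mm higher than when shut. The lips allow 22 mm of lift; 16 to 18 mm is good for sliding. The hatch stays where it is left on the deck.
- store_floor (a point): Point fixed to the store: centre of the compartment's floor, 6 mm above the bench, straight below the shut hatch's handle. The open mouth above it is 140 mm (store's x) by 154 mm (y); the ledges round it are 54 mm, the side walls and lips 94 mm above the bench.
- small_box (a point): Centre (half-way up) of the smaller closed cardboard box, 57 (x) by 87 (y) by 35 mm, loose on the bench to the left of the store. Grip it across its x.
- large_box (a point): Centre (half-way up) of the larger, similar cardboard box, 72 (x) by 107 (y) by 43 mm, loose on the bench near the smaller one. To be left alone.
There are look-alikes about, which are no part of the job. What is shaped like the part that bears small_box but blue or red is not meant.

How it is judged:
By the outcome, as a careful person would: the job done as asked, in the order asked, and still so for the second after the job is handed in, with the robot touching nothing.
It also fails if it takes over 58 s, if anything falls off the work surface, if the arm or the gripper's body presses on something with over 40 N, if the wrist force passes 120 N, or if a joint passes its speed limit or range.

## Working session

There is one attempt and no reset: what is moved stays moved. The work goes in short steps, each a Python script; the robot and the scene stay as the last script left them, time stands still between calls to the robot, and variables do not carry over. Pictures are saved under pics/ and viewed, and the job is handed in when it is done.

```bash
mkdir -p pics; ls; python3 - <<'E'
from cell import env,camera,calibration
import cv2,numpy as np
for n in("scene","side","wrist"):
    p,d=camera(n); cv2.imwrite(f"pics/{n}0.png",p); np.savez(f"pics/{n}0.npz",p=p,d=d,**{k:np.array(v) for k,v in calibration(n).items()})
    print(n,calibration(n))
s=env.get_state();print(s)
E
```

```text
pics
scene {'fx': 482.3675902944016, 'fy': 482.3675902944016, 'cx': 316.4280385775411, 'cy': 198.64825564197088, 'k1': -0.027123336473672734, 'rvec': array([ 0.55904912, -2.5330023 ,  1.33939286]), 'tvec': array([0.53558333, 0.06143177, 1.39488408])}
side {'fx': 375.50069915462666, 'fy': 375.50069915462666, 'cx': 317.4689902546744, 'cy': 199.780411116738, 'k1': 0.002874132077890295, 'rvec': array([ 0.4993778 , -2.68739944,  1.20736177]), 'tvec': array([0.52236876, 0.00526992, 1.17141794])}
wrist {'fx': 289.6907834428001, 'fy': 289.6907834428001, 'cx': 322.216849579278, 'cy': 191.3804892703589, 'k1': -0.04666094448117686, 'rvec': array([-2.81863996e+00, -1.36149870e-03,  2.39004182e-03]), 'tvec': array([-0.67561286, -0.04124311,  0.38153619])}
{'time': 0.15, 'qpos': array([-0.10812136,  0.47764126,  0.02231827,  1.55619902, -0.0114873 ,
        1.10927868, -0.08306608]), 'joint_velocities': array([-6.93428266e-05, -6.01636569e-03,  6.37075815e-04, -5.51532464e-03,
        5.90372242e-04,  3.89124066e-04, -1.61633487e-03]), 'joint_torque': array([ 1.55385478e-03, -5.96924365e+01,  1.60940632e+00, -2.81490952e+01,
        1.26662746e-02,  6.56643446e-03,  5.58682734e-05]), 'tcp_pos': array([6.74659116e-01, 3.06710971e-05, 3.03138310e-01]), 'orientation': array([-4.59106424e-04,  7.07069763e-01,  7.07143452e-01, -5.27424823e-04]), 'force': array([-0.15269222, -0.44001445, -0.24736649]), 'torque': array([-0.02090897, -0.04954318, -0.00033138]), 'opening': 0.08513139135966505}
```

View pics/scene0.png

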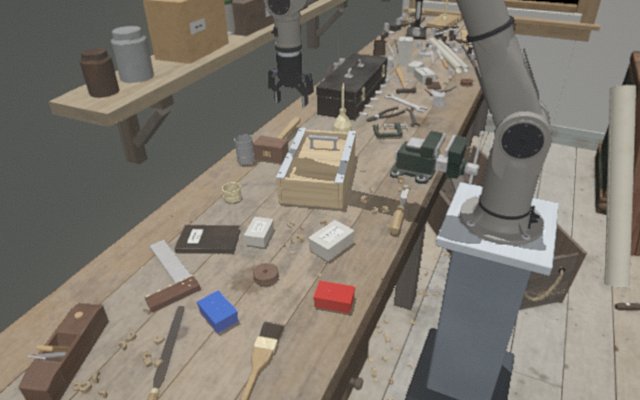

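View pics/side0.png

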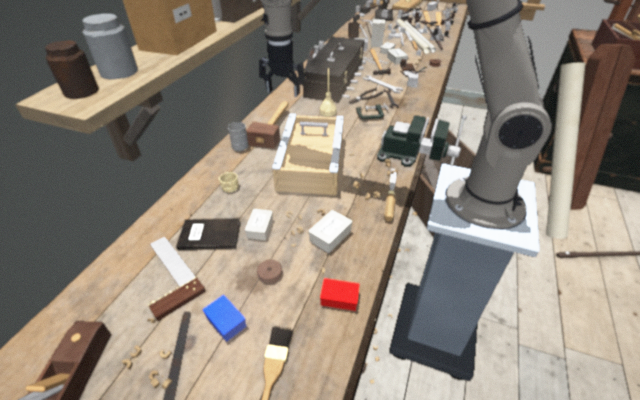

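View pics/wrist0.png

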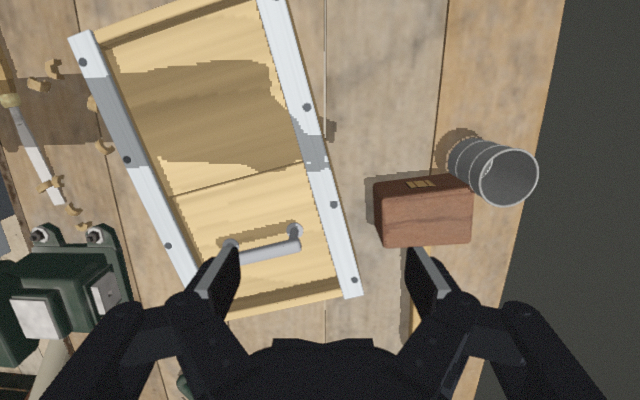

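```bash
cat > h.py <<'E'
import numpy as np,cv2
def load(f):
    z=np.load(f); return {k:z[k] for k in z.files}
def ray(c,uv):
    K=np.array([[c['fx'],0,c['cx']],[0,c['fy'],c['cy']],[0,0,1]],float)
    p=cv2.undistortPoints(np.array(uv,float).reshape(-1,1,2),K,np.array([float(c['k1']),0,0,0])).reshape(-1,2)
    R=cv2.Rodrigues(np.array(c['rvec'],float))[0]; t=np.array(c['tvec'],float)
    return -R.T@t, np.c_[p,np.ones(len(p))]@R, R,t
def onz(c,uv,z):
    o,d,_,_=ray(c,uv); s=(z-o[2])/d[:,2]; return o+d*s[:,None]
def cloud(c):
    h,w=c['d'].shape; v,u=np.mgrid[:h,:w]; uv=np.c_[u.ravel(),v.ravel()]
    o,d,_,_=ray(c,uv); P=o+d*c['d'].reshape(-1,1); P[c['d'].ravel()==0]=np.nan
    return P.reshape(h,w,3)
def proj(c,X):
    K=np.array([[c['fx'],0,c['cx']],[0,c['fy'],c['cy']],[0,0,1]],float)
    return cv2.projectPoints(np.array(X,float).reshape(-1,1,3),np.array(c['rvec'],float),np.array(c['tvec'],float),K,np.array([float(c['k1']),0,0,0]))[0].reshape(-1,2)
def crop(c,x0,y0,x1,y1,s,f):
    cv2.imwrite(f,cv2.resize(c['p'][y0:y1,x0:x1],None,fx=s,fy=s,interpolation=cv2.INTER_CUBIC))
E
python3 - <<'E'
from h import *
c=load('pics/wrist0.npz'); crop(c,60,0,380,330,1.8,'pics/w_c.png')
c2=load('pics/scene0.npz'); crop(c2,170,120,370,320,3,'pics/s_c.png')
print(onz(c,[(80,35),(362,295),(345,298)],.094))
P=cloud(c); 
for u,v in [(265,252),(232,262),(297,244),(125,160),(330,180)]: print(u,v,P[v,u])
P=cloud(c2)
for u,v in [(258,230),(330,238)]: print(u,v,P[v,u])
E
```

```text
[[ 0.45702167  0.13742461  0.094     ]
 [ 0.72223914 -0.13844953  0.094     ]
 [ 0.70253219 -0.14266275  0.094     ]]
265 252 [ 0.61659184 -0.07202372  0.11025448]
232 262 [0.63335768 0.00749114 0.25527174]
297 244 [ 0.65000828 -0.06278572  0.10980835]
125 160 [0.47874943 0.02231346 0.09602182]
330 180 [0.68357286 0.00125159 0.09520755]
258 230 [0.59573784 0.36608073 0.03327071]
330 238 [0.39576219 0.33011047 0.04461992]
```

View pics/w_c.png

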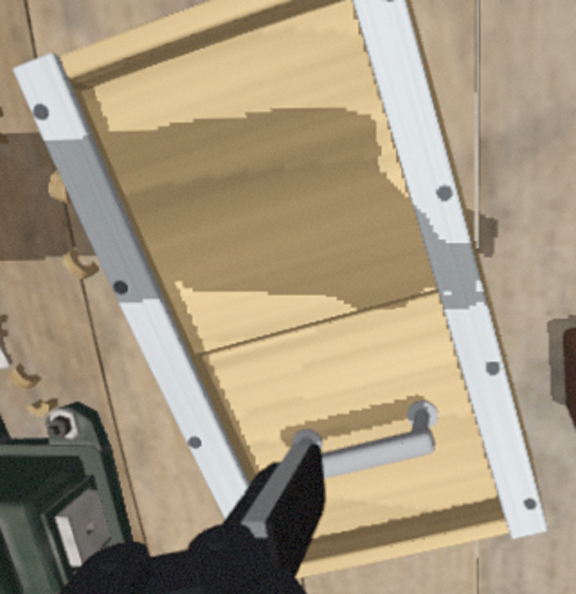

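View pics/s_c.png

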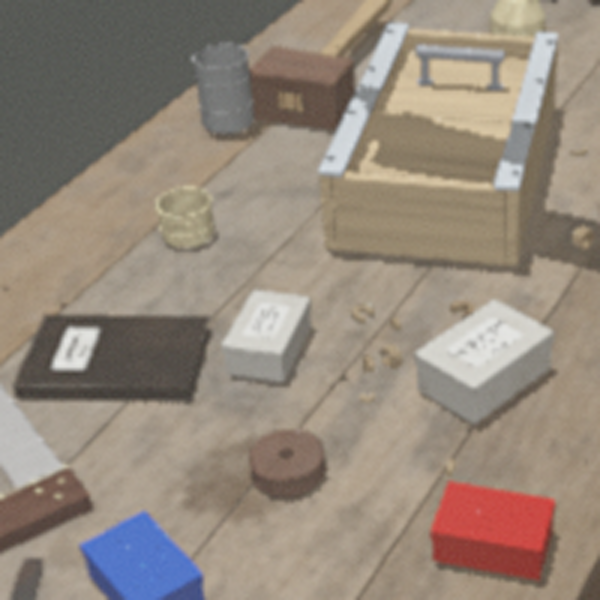

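```bash
python3 - <<'E'
from h import *
from scipy.optimize import least_squares
w=load('pics/wrist0.npz'); s=load('pics/scene0.npz')
def tf(q,L):
    x,y,a=q;L=np.array(L,float);c_,s_=np.cos(a),np.sin(a)
    return np.c_[x+c_*L[:,0]-s_*L[:,1],y+s_*L[:,0]+c_*L[:,1],L[:,2]]
W=[((68.3,38.9),(-100,169,94)),((93.3,29.4),(-76,169,94)),((345,300),(76,-169,94)),((363.9,294.4),(100,-169,94))]
S=[((277.7,176),(100,169,94)),((285,177.7),(76,169,94)),((335,181.7),(-76,169,94)),((343.7,182.3),(-100,169,94)),((299,129),(100,-169,94)),((306.3,128.7),(76,-169,94)),((349.3,131.7),(-76,-169,94)),((356,132.3),(-100,-169,94))]
def res(q,c,A):
    return proj(c,tf(q,np.array([a[1] for a in A])/1000))-np.array([a[0] for a in A])
for n,f in(('w',[(w,W)]),('s',[(s,S)]),('ws',[(w,W),(s,S)])):
    r=least_squares(lambda q:np.concatenate([res(q,c,A).ravel() for c,A in f]),[.58,0,.2])
    print(n,r.x,np.rad2deg(r.x[2]),np.round(r.fun.reshape(-1,2),1).tolist())
    print(tf(r.x,[(0,-.08,.104),(0,.082,.116),(0,-.08,.006)]))
# handle endpoints in wrist cloud
P=cloud(w); m=(P[...,2]>.1)&(P[...,2]<.116)
m[:200]=0;m[280:]=0;m[:,:200]=0;m[:,320:]=0
q=P[m]; print(len(q),q.mean(0)); pc=np.linalg.svd(q[:,:2]-q[:,:2].mean(0),full_matrices=False)[2][0]; print(np.rad2deg(np.arctan2(pc[1],pc[0])), (q[:,:2]@pc).min(),(q[:,:2]@pc).max(), pc)
# boxes
P=cloud(s)
for nm,b in(('small',(238,210,280,255)),('large',(300,215,362,265))):
    x0,y0,x1,y1=b; sub=P[y0:y1,x0:x1].reshape(-1,3); br=s['p'][y0:y1,x0:x1].reshape(-1,3).astype(int)
    k=(br.min(1)>130)&(br.max(1)-br.min(1)<25)
    for z0,z1 in((.028,.05),):
        t=sub[k&(sub[:,2]>z0)]; rect=cv2.minAreaRect((t[:,:2]*1000).astype(np.float32)); print(nm,len(t),rect,np.median(t[:,2]))
E
```

```text
w [ 0.58587371 -0.00221201  0.26013615] 14.904703603337856 [[0.8, -0.8], [-1.9, -0.0], [0.1, 0.3], [1.2, 1.5]]
[[ 0.60645068 -0.07952041  0.104     ]
 [ 0.56478232  0.0770291   0.116     ]
 [ 0.60645068 -0.07952041  0.006     ]]
s [ 0.58048714 -0.00069601  0.2708576 ] 15.518997290853944 [[-0.8, 1.4], [-0.3, 0.3], [0.6, 0.2], [0.1, 0.2], [0.7, -1.1], [0.0, -0.4], [-0.2, -0.7], [-0.0, -0.9]]
[[ 0.60189177 -0.07777936  0.104     ]
 [ 0.55854739  0.07831442  0.116     ]
 [ 0.60189177 -0.07777936  0.006     ]]
ws [ 0.58507697 -0.00234124  0.26186506] 15.003762803395402 [[-0.2, -0.4], [-2.9, 0.4], [-0.3, 0.3], [0.8, 1.5], [-2.3, 0.6], [-1.8, -0.5], [-1.2, -0.3], [-1.7, -0.3], [0.2, -1.5], [-0.5, -0.8], [-0.8, -1.1], [-0.7, -1.2]]
[[ 0.60578756 -0.07961394  0.104     ]
 [ 0.5638486   0.07686329  0.116     ]
 [ 0.60578756 -0.07961394  0.006     ]]
928 [ 0.6217219  -0.07139739  0.10946624]
-165.09515949215788 -0.614535966221926 -0.5460835160579937 [-0.96635435 -0.25721443]
small 442 ((600.1257934570312, 355.9631652832031), (58.41468811035156, 94.42971801757812), 12.233509063720703) 0.036004685876133036
large 814 ((400.59246826171875, 311.978759765625), (111.85595703125, 76.0384521484375), 72.29280090332031) 0.04369331109381358
```

```bash
cat > r.py <<'E'
from cell import env,kin,camera,calibration,job
from h import *
from scipy.spatial.transform import Rotation as Rn
def quat(yaw): # yaw of tool y axis in world, tool down
    y=np.array([np.cos(yaw),np.sin(yaw),0]);z=np.array([0,0,-1.]);x=np.cross(y,z)
    q=Rn.from_matrix(np.c_[x,y,z]).as_quat(); return q[[3,0,1,2]]
def snap(n,tag):
    c={k:np.array(v) for k,v in calibration(n).items()}
    p,d=camera(n); np.savez(f'pics/{tag}.npz',p=p,d=d,**c); cv2.imwrite(f'pics/{tag}.png',p); return load(f'pics/{tag}.npz')
def st(): 
    s=env.get_state(); print('t',round(s['time'],2),'tcp',np.round(s['tcp_pos'],4),'F',np.round(s['force'],1),'T',np.round(s['torque'],2),'op',round(s['opening'],4)); return s
E
python3 - <<'E'
from r import *
for a in(105,-75):
    q=kin.inverse_kinematics([.606,-.0796,.30],quat(np.deg2rad(a))); print(a,q)
    for p in([.606,-.0796,.158],[.564,.077,.17]):print(kin.inverse_kinematics(p,quat(np.deg2rad(a))))
env.reach([.606,-.0796,.28],quat(np.deg2rad(-75)))
st(); snap('wrist','w1')
E
```

```text
105 [ 0.2923525   0.39974484 -0.3457138   1.69987023  0.15106426  1.06822689
  1.7314021 ]
[ 0.28709436  0.56564634 -0.34590839  1.81114737  0.25400913  0.80835634
  1.64689757]
[ 0.04980201  0.49618615 -0.37844804  1.90444865  0.25099607  0.78697253
  1.36694284]
-75 [-0.21163288  0.38485718  0.31508047  1.73622179 -0.13517641  1.04176335
 -1.15871607]
[-0.17812687  0.55548823  0.27771335  1.84542584 -0.20941642  0.76906359
 -1.09793732]
[-0.43770374  0.47737937  0.24759022  1.93894452 -0.16689642  0.74476193
 -1.40261132]
t 1.15 tcp [ 0.6063 -0.079   0.2801] F [ 0.8 -0.4  0.7] T [-0.02 -0.    0.  ] op 0.0853
```

View pics/w1.png

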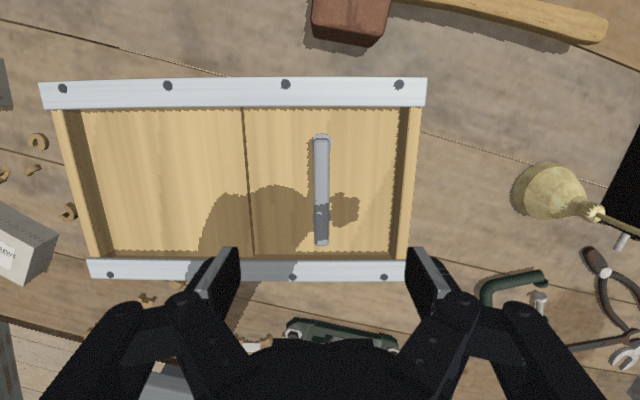

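```bash
python3 - <<'E'
from h import *
c=load('pics/w1.npz'); crop(c,30,70,240,300,2.6,'pics/w1a.png'); crop(c,230,70,440,300,2.6,'pics/w1b.png')
E
```

```text
(no output)
```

View pics/w1a.png

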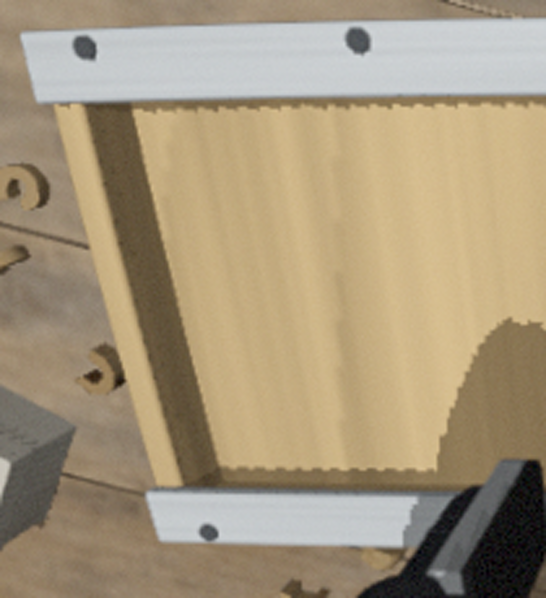

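View pics/w1b.png

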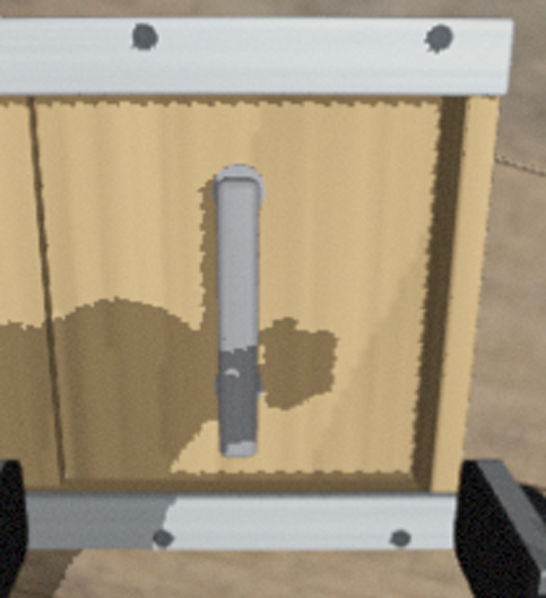

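```bash
python3 - <<'E'
from h import *
from scipy.optimize import least_squares
w=load('pics/w1.npz')
def tf(q,L):
    x,y,a=q[:3];L=np.array(L,float);c_,s_=np.cos(a),np.sin(a)
    return np.c_[x+c_*L[:,0]-s_*L[:,1],y+s_*L[:,0]+c_*L[:,1],L[:,2]]
A=[((38.1,83.1),(100,169,94)),((44.2,110),(76,169,94)),((427.3,77.3),(100,-169,94)),((425,106.5),(76,-169,94)),((86.5,258.8),(-76,169,94)),((91.5,278.8),(-100,169,94))]
r=least_squares(lambda q:(proj(w,tf(q,np.array([a[1] for a in A])/1000))-np.array([a[0] for a in A])).ravel(),[.58,0,.26])
print(r.x,np.rad2deg(r.x[2]),np.round(r.fun,1)); print(tf(r.x,[(0,-.08,.104),(0,.082,.116)]))
b=onz(w,[(321.5,138.5),(321.9,245.4)],.110); d=b[0]-b[1]; print(b,b.mean(0),np.linalg.norm(d),np.rad2deg(np.arctan2(d[1],d[0])))
E
```

```text
[ 0.58316719 -0.00164647  0.26580243] 15.229357251316824 [-1.  -0.5 -0.2  0.6  1.  -0.2  0.4  0.2 -0.7  0.7  0.3  0. ]
[[ 0.60418188 -0.07883703  0.104     ]
 [ 0.56162714  0.07747386  0.116     ]]
[[ 0.65314326 -0.06521151  0.11      ]
 [ 0.55734171 -0.09151702  0.11      ]] [ 0.60524249 -0.07836426  0.11      ] 0.0993474532256557 15.354053040974703
```

```bash
python3 - <<'E'
from r import *
a=np.deg2rad(15.25); Q=quat(a-np.pi/2)
env.reach([.605,-.0786,.22],Q); st()
print(env.movel([.605,-.0786,.157],velocity=.12,stop_force=15)); st()
env.grip(.0,f_grip=60); st(); s0=env.get_state()
env.movel([.605,-.0786,.157+.017],velocity=.04); st()
print(np.rad2deg(np.array([0])))
snap('wrist','w2')
E
```

```text
t 1.55 tcp [ 0.6046 -0.0782  0.2194] F [ 0.1 -1.8  0.8] T [-0.04 -0.06  0.02] op 0.0855
False
t 2.23 tcp [ 0.6057 -0.0788  0.158 ] F [0.4 0.  0.8] T [0.05 0.   0.05] op 0.0856
t 2.88 tcp [ 0.6051 -0.0785  0.1573] F [-1.9  0.7  2.8] T [ 0.05  0.2  -0.01] op 0.0127
t 3.45 tcp [ 0.6049 -0.0786  0.1741] F [-0.   0.4 -3.4] T [ 0.   -0.01  0.03] op 0.0129
[0.]
```

View pics/w2.png

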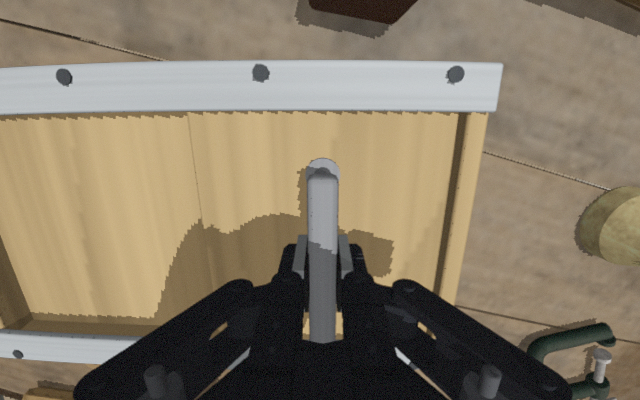

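```bash
python3 - <<'E'
from r import *
a=np.deg2rad(15.25); d=np.array([-np.sin(a),np.cos(a),0])
p0=np.array([.605,-.0786,.174])
print(env.movel(p0+d*.145,velocity=.12,stop_force=20)); s=st()
print((s['tcp_pos']-p0)@d)
print(env.movel(p0+d*.170,velocity=.04,stop_force=10)); s=st()
print((s['tcp_pos']-p0)@d)
snap('wrist','w3')
E
```

```text
False
t 4.86 tcp [0.5671 0.0602 0.1741] F [ 0.9  0.6 -3. ] T [-0.07  0.03 -0.01] op 0.0128
0.1438522957188204
True
t 5.35 tcp [0.5617 0.0781 0.1737] F [ 1.8 -0.8 -4. ] T [-0.21 -0.25 -0.05] op 0.0125
0.16258568976644103
```

View pics/w3.png

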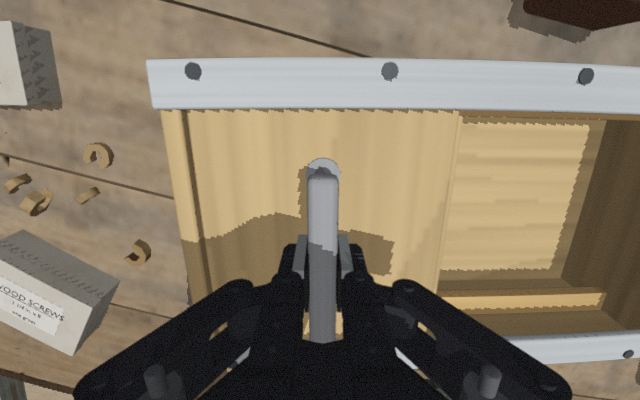

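```bash
python3 - <<'E'
from r import *
a=np.deg2rad(15.25); d=np.array([-np.sin(a),np.cos(a),0])
p=np.array(st()['tcp_pos'])
print(env.movel(p+[0,0,-.008],velocity=.02,stop_force=6)); p=np.array(st()['tcp_pos'])
print(env.movel(p+d*.008,velocity=.02,stop_force=10)); p=np.array(st()['tcp_pos'])
env.grip(.085); p=np.array(st()['tcp_pos'])
env.movel([p[0],p[1],.28],velocity=.15); st()
snap('wrist','w4')
E
```

```text
t 5.4 tcp [0.5615 0.078  0.1733] F [ 1.1  0.3 -3.5] T [-0.14 -0.15 -0.04] op 0.013
True
t 5.69 tcp [0.5613 0.0778 0.1693] F [-0.1 -0.6  4.1] T [ 0.07  0.09 -0.04] op 0.0132
True
t 5.97 tcp [0.5612 0.078  0.1693] F [ 0.2 -0.9  3.5] T [ 0.03 -0.08 -0.02] op 0.0131
t 6.66 tcp [0.5608 0.0776 0.169 ] F [-1.3  0.5 -0.4] T [0.02 0.02 0.01] op 0.0851
t 7.55 tcp [0.5603 0.0776 0.2791] F [ 0.2 -0.2 -0.8] T [-0.01  0.03  0.01] op 0.0848
```

View pics/w4.png

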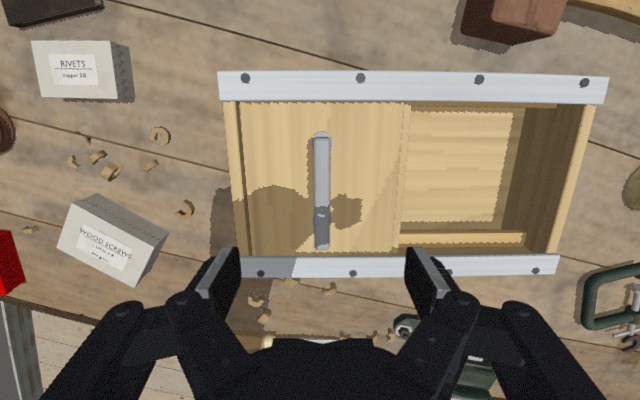

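```bash
python3 - <<'E'
from h import *
c=load('pics/w4.npz'); crop(c,210,60,430,290,2.6,'pics/w4a.png')
b=onz(c,[(321.5,137.5),(321.8,248)],.122); print(b,b.mean(0))
print(proj(c,[(.56162714,.07747386,.122)]))
E
```

```text
[[0.60895817 0.09100911 0.122     ]
 [0.51480264 0.06535298 0.122     ]] [0.56188041 0.07818104 0.122     ]
[[322.39856042 196.84198813]]
```

View pics/w4a.png

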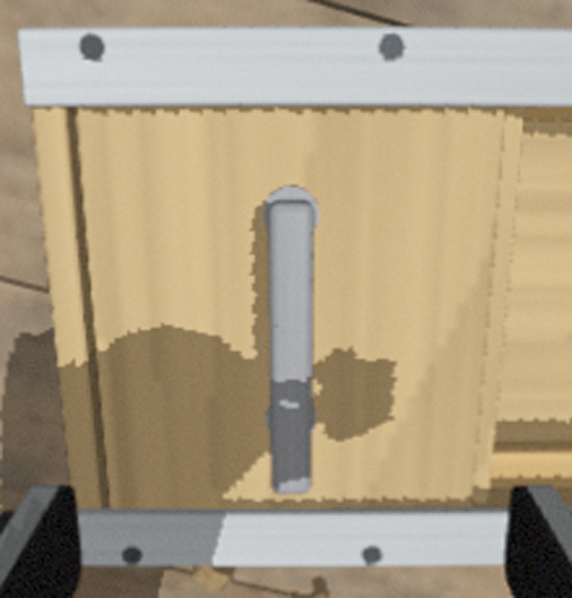

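```bash
python3 - <<'E'
from r import *
for p,y in(([.597,.35,.27],12),([.597,.35,.085],12),([.605,-.0786,.085],15.25),([.597,.35,.085],192),([.605,-.0786,.085],195.25)): print(kin.inverse_kinematics(p,quat(np.deg2rad(y))))
env.reach([.597,.345,.27],quat(np.deg2rad(12))); st()
c=snap('wrist','w5')
crop(c,200,100,440,300,3,'pics/w5a.png')
E
```

```text
[-0.57351608  0.53579081 -0.06833652  1.53854681  0.03978086  1.06861424
 -0.44201645]
[-0.57634567  0.74570368 -0.06433886  1.64350126  0.06373798  0.75443426
 -0.46067297]
[ 0.04492634  0.64633763 -0.02403596  1.85807322  0.02432312  0.63746218
  0.27235229]
[-1.3082168   1.22846308  1.25367779  1.69706502 -1.25137334  1.23060086
 -2.65389185]
[-0.34264345  0.7133878   0.50955034  1.88586397 -0.53232598  0.68017503
 -2.38885705]
t 8.65 tcp [0.5974 0.3433 0.2693] F [-0.1 -0.9  0.6] T [-0.07 -0.03 -0.04] op 0.0847
```

View pics/w5.png

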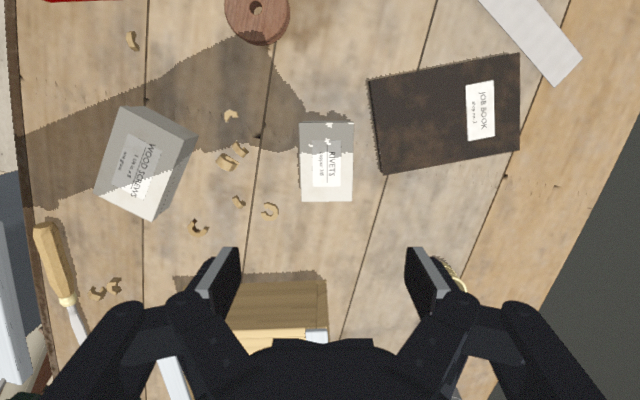

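View pics/w5a.png

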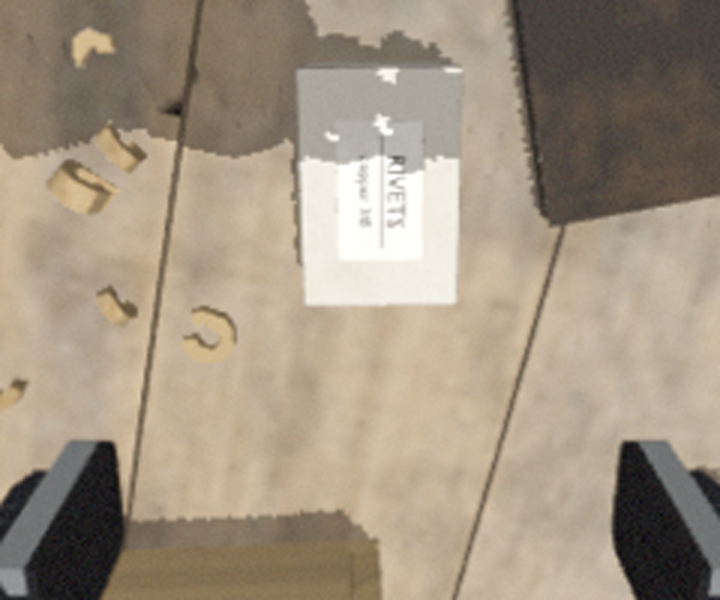

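```bash
python3 - <<'E'
from h import *
c=load('pics/w5.npz')
b=onz(c,[(299,123.3),(354,122.7),(352,201),(301.7,201.3)],.035); print(b,b.mean(0))
for i,j in((0,1),(1,2),(2,3),(3,0)):
    d=b[j]-b[i]; print(np.linalg.norm(d),np.rad2deg(np.arctan2(d[1],d[0])))
P=cloud(c); print(P[180,325],P[190,340])
E
```

```text
[[0.56419897 0.39130328 0.035     ]
 [0.61955954 0.40356175 0.035     ]
 [0.63789007 0.3194648  0.035     ]
 [0.58269723 0.30749012 0.035     ]] [0.60108645 0.35545499 0.035     ]
0.05670151851252372 12.485526887892476
0.08607150972289378 -77.70362064841576
0.05647692391621331 -167.75878312302785
0.0858302433425715 102.44611834171863
[0.60312581 0.33719461 0.03486774] [0.6217122  0.32953808 0.03554451]
```

```bash
python3 - <<'E'
from h import *
c=load('pics/w5.npz');P=cloud(c)
a=np.deg2rad(12.4);R=np.array([[np.cos(a),np.sin(a)],[-np.sin(a),np.cos(a)]])
for v in range(125,206,8):
    for u in range(352,404,4):
        L=R@(P[v,u,:2]-[.6011,.3555]); print('%d,%d,%d'%(*(L*1000).round(),P[v,u,2]*1000),end='  ')
    print()
E
```

```text
26,41,34  34,37,0  39,37,0  43,37,1  48,37,1  53,37,0  54,39,17  59,39,17  64,38,14  68,39,16  72,39,16  77,38,15  81,39,16  
26,33,36  34,28,1  Traceback (most recent call last):
  File "<stdin>", line 6, in <module>
ValueError: cannot convert float NaN to integer
```

```bash
python3 - <<'E'
from r import *
a=np.deg2rad(12.4);Q=quat(a); p=np.array([.6011,.3555,0])+.004*np.array([np.sin(a),-np.cos(a),0])
env.grip(.073)
env.reach(p+[0,0,.14],Q); st()
print(env.movel(p+[0,0,.080],velocity=.1,stop_force=8)); st()
env.grip(0,f_grip=30); st()
env.movel(p+[0,0,.12],velocity=.08); st()
c=snap('wrist','w6'); snap('scene','s6')
env.movel(p+[0,0,.24],velocity=.2); st()
E
```

```text
t 9.57 tcp [0.6026 0.3519 0.1409] F [0.8 0.9 0.9] T [ 0.07 -0.02  0.04] op 0.0728
False
t 10.32 tcp [0.6022 0.3517 0.08  ] F [ 0.3 -0.2  0.2] T [ 0.04 -0.05 -0.05] op 0.0729
t 10.62 tcp [0.6024 0.3519 0.0809] F [-0.5 -0.2  3.9] T [-0.09  0.2  -0.01] op 0.0546
t 11.27 tcp [0.6019 0.3515 0.1202] F [-1.1  0.9 -1.3] T [-0.05  0.04 -0.02] op 0.0545
t 12.12 tcp [0.6013 0.3512 0.2386] F [ 1.2 -0.4 -2.8] T [ 0.01 -0.    0.06] op 0.0544
```

View pics/w6.png

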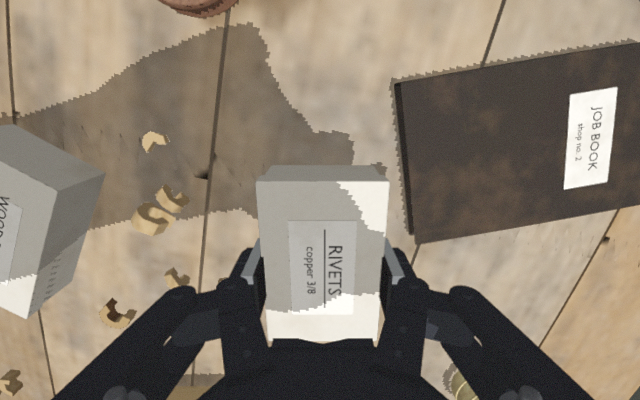

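View pics/s6.png

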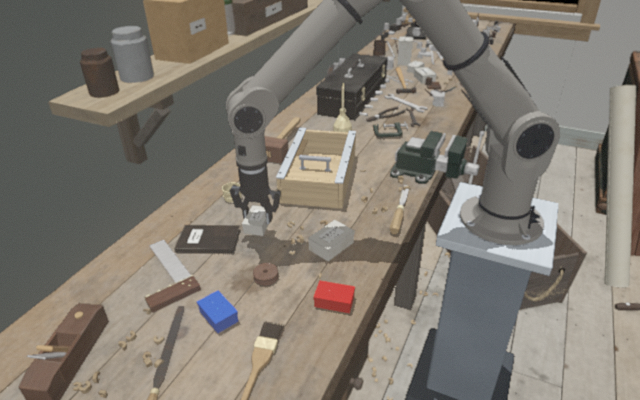

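```bash
python3 - <<'E'
from r import *
a=np.deg2rad(15.25);Q=quat(a); p=np.array([.605,-.0786,0])+.004*np.array([np.sin(a),-np.cos(a),0])
env.movel(p+[0,0,.24],velocity=.2,rot=Q); st()
snap('wrist','w7')
print(env.movel(p+[0,0,.15],velocity=.12,stop_force=10)); st()
snap('wrist','w8')
E
```

```text
t 14.43 tcp [ 0.6061 -0.0813  0.2399] F [ 0.2 -0.  -2.2] T [0.02 0.04 0.06] op 0.0546
False
t 15.38 tcp [ 0.6066 -0.0825  0.1507] F [-0.4 -0.4 -2.8] T [-0.01 -0.02 -0.  ] op 0.0545
```

View pics/w8.png

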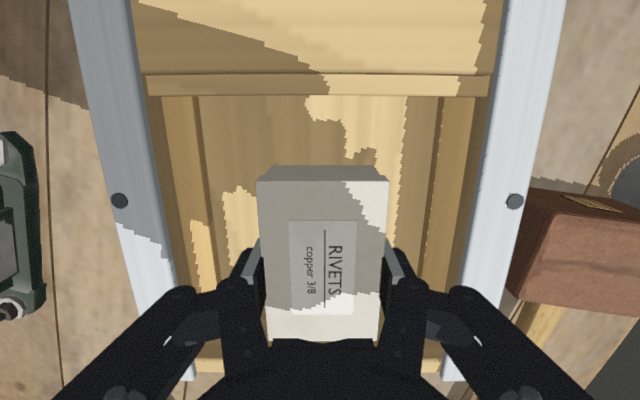

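```bash
python3 - <<'E'
from r import *
a=np.deg2rad(15.25);Q=quat(a); p=np.array([.605,-.0786,0])+.004*np.array([np.sin(a),-np.cos(a),0])
print(env.movel(p+[0,0,.094],velocity=.1,stop_force=8)); st()
print(env.movel(p+[0,0,.082],velocity=.015,stop_force=4)); s=st()
env.grip(.072); st()
env.movel(np.array(s['tcp_pos'])+[0,0,.02],velocity=.05); st()
env.movel(p+[0,0,.28],velocity=.2); st()
snap('wrist','w9')
env.reach([.62,-.30,.35],Q);st()
snap('scene','s9')
E
```

```text
False
t 16.14 tcp [ 0.6064 -0.0825  0.0943] F [ 1.2  0.2 -2.4] T [-0.05 -0.01  0.  ] op 0.0544
True
t 16.69 tcp [ 0.6062 -0.0825  0.0869] F [-1.5  0.7  4.7] T [0.07 0.16 0.01] op 0.0543
t 17.01 tcp [ 0.6053 -0.0824  0.0858] F [ 0.3 -0.6 -0.4] T [ 0.03 -0.   -0.06] op 0.0724
t 17.57 tcp [ 0.6063 -0.0825  0.1072] F [-0.5  0.6 -0.8] T [-0.02  0.02 -0.  ] op 0.0716
t 18.59 tcp [ 0.6053 -0.0824  0.2786] F [-0.4  0.   0. ] T [-0.03  0.04 -0.07] op 0.0723
t 19.56 tcp [ 0.6205 -0.2976  0.3488] F [-0.3  1.1  0. ] T [ 0.01 -0.04 -0.09] op 0.0717
```

View pics/w9.png

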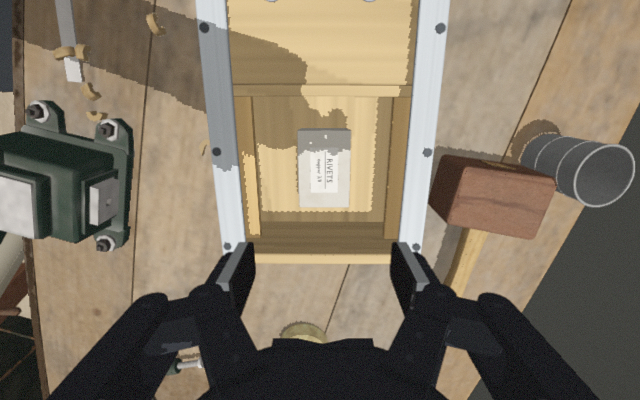

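View pics/s9.png

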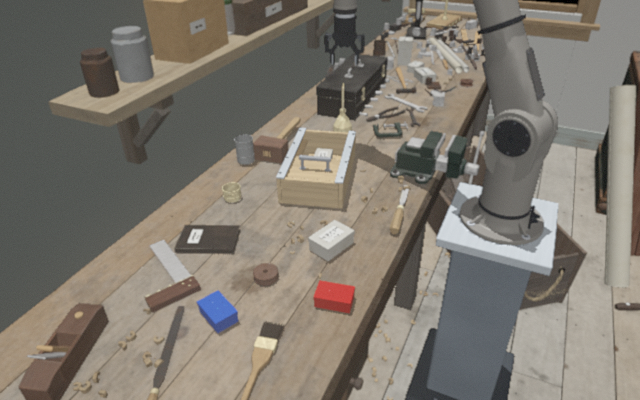

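```bash
python3 - <<'E'
from r import *
c=load('pics/w9.npz');P=cloud(c)
for u,v in((304,135),(344,135),(304,200),(344,200)): print(np.nanmedian(P[v-2:v+3,u-2:u+3,2]))
b=onz(c,[(299,129),(350,129),(349.5,208),(300.5,207)],.041); print(b.mean(0))
a,bb=load('pics/scene0.npz')['p'],load('pics/s9.npz')['p']
print('large box img diff',np.abs(a[215:265,305:360].astype(int)-bb[215:265,305:360]).mean())
env.dwell(.5); st(); job.job_done()
E
```

```text
0.041311631003860316
0.0410283414110266
0.04141076891450207
0.041542125759417375
[ 0.60756811 -0.07758217  0.041     ]
large box img diff 1.4921212121212122
t 20.11 tcp [ 0.62   -0.2999  0.35  ] F [0.4 0.6 0.3] T [-0.01 -0.   -0.  ] op 0.072
the job is handed in; nothing more can be done
```

I did the job in the order asked and handed it in at about 20 s of the 58 s allowed.

- **Hatch:** I lifted it 17 mm by its handle and slid it about 162 mm until it met the far end. I then lowered it onto the deck, pushed it once more against the end and let go. The picture afterwards showed the handle within about 1 mm of where it should be when open.
- **Small box (RIVETS):** I set it down on the floor of the opened store. Its top corners read 41.0 to 41.5 mm high against an expected 41 mm, so it lies flat and right way up. It is centred within about 3 mm of the floor's centre.
- **Large box:** I did not touch it, and it looks the same in the scene pictures from before and after.

The force readings stayed under about 5 N each time I read them. The arm was clear of everything at hand-in. No check failed. My first estimates of the store's position disagreed by 3 to 5 mm between the two cameras, so I used a closer wrist-camera picture instead.

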